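Build a ring stack on the inspection stand and pin it

ROBOT

A 6-joint arm with a two-finger parallel gripper is mounted at the origin on the work surface. World frame = base frame: x ahead of the robot, y to its left, z up, the work surface at z = 0. Lengths are in m, angles in degrees, forces in N, time in s.
With the tool pointing down it reaches from about 0.4 to 0.825 m from the base axis. Payload 7 kg.
Tool frame: the origin (TCP) lies between the finger pads; the fingertips stand 19 mm ahead of it and the grasp point (between the pads) is the TCP; x points along the fingers, y is the direction in which the jaws open and shut, and the axes are right-handed (so a half turn about x gives the same grasp; the last joint's range is limited). The gripper opens to 88 mm and grips with 3 to 60 N. Pads are 19 mm wide; open, the fingers measure 130 mm over their backs; the gripper's body (78 mm by 193 mm) begins 47 mm behind the grasp point.
Start: joints at [85.892, 20.546, 0.682, 0, -70.136, -16.507], TCP at [0.238, 0.632, 0.246] pointing down, gripper open.
Joint ranges: [-176.03, 176.03], [-82.01, 121.73], [-58.28, 71.71], [-173.87, 95.51], [-174.79, -0.11], [-173.66, 173.66]. Speed limits (degrees/s): [136.94, 136.94, 172.46, 180, 180, 180].

INTERFACE

Orientations are given as [roll, pitch, yaw] about the fixed x, y, z axes, in that order (R = Rz(yaw) Ry(pitch) Rx(roll)).
In Python, from plant import r gives the robot as it stands.
- The arm moves only by the tool send_rows, never from a script. Its argument "plan" is a list of rows, each a list of 2 entries, a list of its own where there are three numbers: the shift along the tool's x, y, z scaled (see below), then the turn, a rotation vector about the tool's x, y, z scaled (see below). A call has exactly 5 rows; each row is the pose to reach, as a shift and turn from the pose measured when the call began, along the tool's axes at that moment; what a row does not reach only later rows make up. The controller multiplies each number of a shift by 0.15 m and each number of a turn by pi/4 rad. A row lasts 1/10 s, in which the tool goes at most 50 mm and 8.59 degrees, less where a joint would pass 70% of its speed; a pose out of reach is approached as far as the arm can. A call with a number of a shift or a turn outside -1 to 1 is refused whole. A call with a gripper value outside its range is refused whole. "jaw" is the opening, from -1 (shut) to 1 (fully open), so that 0 is half open, set as the call begins (left out, the last holds). The fingers move at their own pace and stop on an object; "force" is the grip in N (left out, the last holds). Time passes only in rows, so rows that repeat a pose let the fingers close, or fill a call up. It gives the time, the measured TCP pose, the force and the opening at its end, in the units of the state.
- r.get_state(): the state, without advancing time (a new reading comes with each control period).
- r.capture(name): name is "scene" or "top"; returns a dict with "color" (384x512x3 uint8, red, green, blue), "range_z" (384x512 float32, m along the optical axis (not along the pixel's ray), 0 where there is no reading), "mtx" (3x3 intrinsics, pixels), "k1" (the pictures are not rectified: a ray, as slopes to the right and down, at radius r is drawn at 1 + k1 r^2 times it, then the intrinsics apply), "pose" (4x4, takes a point from camera to world coordinates). Camera axes: x right, y down, z forward; pixel columns grow to the right and rows downward; lengths in m; the calibration is good to about 2 mm. A picture is of the moment at which its call begins.
- r.close_job(): hands the job in, once; it reports no verdict.
Trained networks look in a picture, given as the dict that the camera call returned (one of the last four; its "shot" number tells which), for a name from the list of things; names that differ only in an ending like _2 or _b are one class to them, and where a whole thing is asked for, a point or a joint stands for the part that bears it (a point fixed in the world has none). Each returns a list of dicts, best first, with "score" (0 to 1); they miss things now and then, are a little off and sometimes report something else, mostly with a low value. They report only what shows in the picture. A call takes as long as a camera call. They do not tell look-alikes from the thing itself.
- r.find_in(picture, target): "uv" ([column, row] in pixels, amid what is visible of it).
- r.trace(picture, target): "mask" (384x512 bool, what is visible of it) and "uv" ([column, row] in pixels, amid what is visible of it).
The state is a dict: "time_s": time; "joints": joint angles; "qd": joint speeds; "joint_torque": joint torques, N m; "tcp_pos": TCP position; "eef_rot": TCP orientation; "contact_force": force on the tool from outside, world axes, zero at the start; "moment": the same for the moment, N m; "gripper_width": finger opening in m.
Only numpy, scipy, OpenCV 4.12 (cv2) and the standard library are available. Lean on these libraries where they do the work, as an engineer would, in place of code of your own. Each camera call takes 0.05 s, during which the arm holds its last target. There are 200 camera calls.

TASK

On the low square stand, stack the three steel rings flat, one at a time: the largest first, then the middle one, then the smallest on top, each with its hole centred over the hole in the stand. Then draw the long pin straight up out of its wooden block and lower it through all three rings until its foot rests on the bottom of the stand's hole, and let go. Set everything down gently without dropping it, and leave the V-block, the gauge block and the brass jack where they are.

Things in the scene. Friction and masses are not known exactly. Their poses are not given: they have to be found in the camera images.
- ring_large: The largest of the three loose plain steel rings: outside diameter 66 mm, hole 30 mm through, 22 mm high, about 460 g, lying flat on the plate. Origin: centre of its underside; z is its axis, pointing up.
- ring_medium: The middle one of the three loose plain steel rings: outside diameter 54 mm, hole 30 mm through, 22 mm high, about 270 g, lying flat on the plate. Origin: centre of its underside; z is its axis, pointing up.
- ring_small: The smallest of the three loose plain steel rings: outside diameter 42 mm, hole 30 mm through, 22 mm high, about 120 g, lying flat on the plate. Origin: centre of its underside; z is its axis, pointing up.
- stand: Low square grey block, 100 x 100 mm and 40 mm high, fixed to the plate. In the middle of its flat top is an upright round hole, 18 mm across, 30 mm deep (its floor is 10 mm above the plate), with a 3 mm chamfer at the mouth. Origin: centre of its underside, straight below the hole; z up, x and y along its sides.
- block: Tall square wooden block, 64 x 64 mm and 80 mm high, fixed to the plate, with one upright well in the middle of its top, 16 mm across and 72 mm deep (its floor is 8 mm above the plate), in which the pin stands. Origin: centre of its underside; z up.
- pin: Loose steel locating pin, 144 mm long, about 200 g: a shaft 14 mm in diameter and 108 mm long, and above it a round dark grip 22 mm in diameter and 36 mm high (108 to 144 mm above the foot). At the start it stands upright in the well of the wooden block, sunk 72 mm, so the shaft's last 36 mm and the grip stick out. Origin: centre of its flat foot; z along the pin towards the grip.
- vblock: Bystander, loose: small grey steel V-block, 36 x 30 mm, 28 mm high. Origin: centre of its underside.
- gauge_block: Bystander, loose: small bright rectangular gauge block, 35 x 16 mm, 30 mm high. Origin: centre of its underside.
- jack: Bystander, loose: small brass screw jack, foot 36 mm in diameter, 45 mm high. Origin: centre of its underside.
Mind the look-alikes: they are no part of the job. Leave any black look-alike of the ring_medium alone. Leave any purple look-alike of the ring_small alone.

How it is judged (in metres and radians):
On the way, in this order (a step that is already met when the one before it is completed fails the run):
1. ring large lies flat and released on the stand, its hole over the stand's hole (horizontal distance between ring_large and stand below 0.008 m and z of ring_large in the frame of stand between 0.036 and 0.044 m and angle between ring_large's own z axis and vertical below 0.08 rad and contact force between ring_large and the fingers below 0.2 N), for 0.2 s.
2. ring medium lies flat and released on the ring before it, its hole over the stand's hole (horizontal distance between each of ring_large, ring_medium and stand below 0.008 m and z of ring_large in the frame of stand between 0.036 and 0.044 m and angle between each of ring_large, ring_medium's own z axis and vertical below 0.08 rad and z of ring_medium in the frame of stand between 0.058 and 0.066 m and contact force between ring_medium and the fingers below 0.2 N), for 0.2 s.
3. ring small lies flat and released on the ring before it, its hole over the stand's hole (horizontal distance between each of ring_large, ring_medium, ring_small and stand below 0.008 m and z of ring_large in the frame of stand between 0.036 and 0.044 m and angle between each of ring_large, ring_medium, ring_small's own z axis and vertical below 0.08 rad and z of ring_medium in the frame of stand between 0.058 and 0.066 m and z of ring_small in the frame of stand between 0.08 and 0.088 m and contact force between ring_small and the fingers below 0.2 N), for 0.2 s.
4. the pin goes down through all three rings to the bottom of the stand's hole (horizontal distance between pin and stand below 0.006 m and z of pin in the frame of stand between 0.006 and 0.014 m and angle between pin's own z axis and vertical below 0.15 rad and contact force between pin and the fingers below 0.2 N), for 0.2 s.
At the end, for the whole second after the job is handed in: Large, medium, small ring stacked on the stand (undersides 40, 62, 84 mm up, to 4 mm), within 8 mm of its axis, flat to 0.08 rad; pin foot on the floor of the hole (10 mm up, to 4 mm), within 6 mm of the axis, leaning under 0.15 rad; all released and at rest (all of step 3 and all of step 4 and contact force between each of ring_large, ring_medium and the fingers below 0.2 N and linear speed of each of ring_large, ring_medium, ring_small, pin below 0.02 m/s and angular speed of each of ring_large, ring_medium, ring_small, pin below 0.2 rad/s); the robot touches nothing.
It fails at once if vblock shifted or knocked over (distance of vblock from where it was at the start of the episode above 0.015 m or angle between vblock's own z axis and vertical above 0.4 rad).
It fails at once if gauge_block shifted or knocked over (distance of gauge_block from where it was at the start of the episode above 0.015 m or angle between gauge_block's own z axis and vertical above 0.4 rad).
It fails at once if jack shifted or knocked over (distance of jack from where it was at the start of the episode above 0.015 m or angle between jack's own z axis and vertical above 0.4 rad).
It fails at once if a ring dropped on the stack ((horizontal distance between ring_large and stand below 0.03 m and z of ring_large in the frame of stand below 0.048 m and linear speed of ring_large above 0.6 m/s) or (horizontal distance between ring_medium and stand below 0.03 m and z of ring_medium in the frame of stand below 0.07 m and linear speed of ring_medium above 0.6 m/s) or (horizontal distance between ring_small and stand below 0.03 m and z of ring_small in the frame of stand below 0.092 m and linear speed of ring_small above 0.6 m/s)).
It fails at once if pin dropped into the stack (horizontal distance between pin and stand below 0.015 m and z of pin in the frame of stand below 0.1 m and linear speed of pin above 0.6 m/s).
It also fails if it takes over 125 s, if anything falls off the work surface, if the arm or the gripper's body presses on something with over 40 N, if the wrist force passes 120 N, or if a joint passes its speed limit or range.

## Working session

There is one attempt and no reset: what is moved stays moved. The work goes in short steps, Python scripts to look and compute and a tool call to move; the robot and the scene stay as the last step left them, time stands still between calls to the robot, and variables do not carry over. Pictures are saved under pics/ and viewed, about 12 in all and at most 16, crops included, and the job is handed in when it is done.

Besides the shell and the picture viewer there is one more tool, called after ">>>" as a command line: name --argument value ..., lists and objects as JSON in quotes. send_rows: Moves the arm, as the interface text tells. Its arguments: {"type":"object","properties":{"plan":{"type":"array"},"jaw":{"type":"number"},"force":{"type":"number"}},"required":["plan"]}

```bash
ls; mkdir -p pics; python3 - <<'E'
from plant import r
import cv2,numpy as np
s=r.get_state();print({k:np.round(v,4).tolist() for k,v in s.items()})
for n in("scene","top"):
    p=r.capture(n);cv2.imwrite(f"pics/{n}0.png",cv2.cvtColor(p["color"],cv2.COLOR_RGB2BGR))
    print(n,p["mtx"].tolist(),p["k1"],np.round(p["pose"],4).tolist())
    for t in["ring_large","ring_medium","ring_small","stand","block","pin","vblock","gauge_block","jack"]:
        print(t,[(np.round(d["uv"]).tolist(),round(d["score"],2)) for d in r.find_in(p,t)[:4]])
E
```

```text
pics
{'time_s': 0.0, 'joints': [85.89, 20.5915, 0.6323, -0.0224, -70.1365, -16.508], 'qd': [0.0655, -0.0278, -0.0183, 0.0672, -0.0073, 0.0535], 'joint_torque': [0.0, -58.2722, 29.3059, 6.9972, 0.0071, -0.0002], 'tcp_pos': [0.2375, 0.6313, 0.2446], 'eef_rot': [94.1187, 89.9021, -106.5069], 'contact_force': [0.0959, -0.5605, -1.0633], 'moment': [-0.0068, 0.0095, -0.0125], 'gripper_width': 0.0876}
scene [[366.5094537269259, 0.0, 252.48847112208685], [0.0, 366.5094537269259, 193.76880988139976], [0.0, 0.0, 1.0]] -0.04654057472438347 [[-0.5816, 0.4426, -0.6826, 1.1459], [0.8134, 0.3067, -0.4942, 0.4396], [-0.0094, -0.8426, -0.5384, 0.5017], [0.0, 0.0, 0.0, 1.0]]
ring_large []
ring_medium [([149.0, 210.0], 0.95), ([180.0, 193.0], 0.73)]
ring_small [([259.0, 264.0], 0.74), ([292.0, 244.0], 0.62), ([268.0, 174.0], 0.4)]
stand [([410.0, 228.0], 0.7)]
block [([271.0, 174.0], 0.82), ([292.0, 246.0], 0.29), ([408.0, 229.0], 0.21)]
pin [([267.0, 144.0], 0.49)]
vblock [([319.0, 213.0], 0.64)]
gauge_block [([321.0, 208.0], 0.23)]
jack [([219.0, 226.0], 0.84)]
top [[450.1230710102729, 0.0, 250.74139006083482], [0.0, 450.1230710102729, 186.12284792731867], [0.0, 0.0, 1.0]] -0.07919058987522715 [[-0.0196, -0.9956, 0.0919, 0.4876], [-0.9997, 0.0179, -0.019, 0.0097], [0.0173, -0.0922, -0.9956, 1.0654], [0.0, 0.0, 0.0, 1.0]]
ring_large [([382.0, 241.0], 0.94), ([248.0, 234.0], 0.53), ([175.0, 159.0], 0.2)]
ring_medium [([319.0, 164.0], 0.66), ([312.0, 133.0], 0.56)]
ring_small [([175.0, 163.0], 0.46), ([182.0, 132.0], 0.45)]
stand [([97.0, 250.0], 0.64)]
block [([242.0, 238.0], 0.72)]
pin []
vblock [([180.0, 226.0], 0.52)]
gauge_block []
jack []
```

View pics/scene0.png

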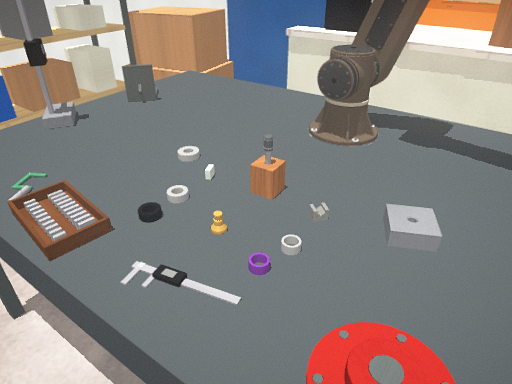

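View pics/top0.png

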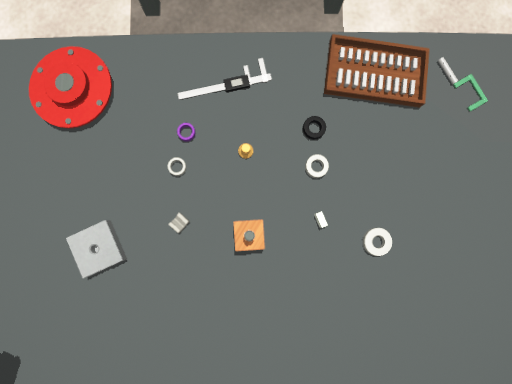

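The scene view shows the pin in its block at about (268,150), the stand at (410,226), the small ring at (291,244) and the purple decoy at (259,263). The large ring is at (188,153), the medium ring at (177,193) and the black decoy at (150,212).

In the top view the stand is at (95,249), the pin at (249,237), the large ring at (378,242), the medium ring at (317,166) and the small ring at (177,166). The bystanders there are the V-block at (178,223), the gauge block at (321,220) and the jack at (246,150).

```bash
cat > h.py <<'E'
import numpy as np, cv2
from scipy.spatial.transform import Rotation as R
from plant import r
def rays(p):
    v,u=np.mgrid[:384,:512].astype(np.float32); K=p["mtx"]
    d=np.stack([(u-K[0,2])/K[0,0],(v-K[1,2])/K[1,1]],-1); x=d.copy()
    for _ in range(8): x=d/(1+p["k1"]*(x**2).sum(-1,keepdims=True))
    return np.dstack([x,np.ones_like(x[...,:1])])
def world(p):
    c=rays(p); T=np.array(p["pose"]); return c*p["range_z"][...,None]@T[:3,:3].T+T[:3,3]
def onplane(p,h):
    c=rays(p); T=np.array(p["pose"]); d=c@T[:3,:3].T
    return (T[:3,3]+d*((h-T[2,3])/d[...,2])[...,None])[...,:2]
def top(p,uv,h,rad,tol=.006):
    """points of the surface at height h within rad of pixel uv"""
    W=world(p); P=onplane(p,h); c=P[uv[1],uv[0]]
    m=(p["range_z"]>0)&(abs(W[...,2]-h)<tol)&(np.hypot(*(P-c).transpose(2,0,1))<rad)
    return P[m].astype(np.float32)
def go(pos,jaw=None,s=None):
    """jaw: world angle (deg) of the jaw axis; prints shift and turn as the moves take them"""
    s=s or r.get_state(); A=R.from_euler('xyz',s["eef_rot"],degrees=True); M=A.as_matrix()
    sh=M.T@(np.array(pos)-s["tcp_pos"])/.15
    best=None
    a0=np.degrees(np.arctan2(M[1,1],M[0,1]))
    if jaw is None: jaw=a0
    d=(jaw-a0+90)%180-90; a=np.radians(a0+d)
    y=np.array([np.cos(a),np.sin(a),0]);x=np.array([0,0,-1.]);B=np.c_[x,y,np.cross(x,y)]
    t=R.from_matrix(M.T@B).as_rotvec()/(np.pi/4)
    print("jaw now %.1f"%a0,"shift",np.round(sh,3),"turn",np.round(t,3)); 
E
python3 - <<'E'
from h import *
T=dict(large=((378,242),(188,153),.022,.05),medium=((317,166),(177,193),.022,.04),small=((177,166),(291,244),.022,.035),stand=((95,249),(412,221),.04,.08),pin=((249,237),(268,138),.152,.02),blk=((249,237),(268,160),.08,.05),jack=((246,150),(218,214),.045,.03),vb=((178,223),(320,208),.028,.035),gb=((321,220),(210,168),.03,.03))
for i,n in enumerate(("top","scene")):
    p=r.capture(n)
    for k,t in T.items():
        q=top(p,t[i],t[2],t[3])
        if len(q)<5: print(n,k,"few");continue
        if k in("stand","blk","vb","gb"): print(n,k,len(q),np.round(cv2.minAreaRect(q*1000),1).tolist() if 0 else [np.round(x,1) for x in cv2.minAreaRect(q*1000)])
        else: 
            c,rr=cv2.minEnclosingCircle(q*1000);print(n,k,len(q),np.round(c,1),round(rr,1),"mean",np.round(q.mean(0)*1000,1))
s=r.get_state();print(s["tcp_pos"],R.from_euler('xyz',s["eef_rot"],degrees=True).as_matrix().round(3))
E
```

```text
top large 501 [ 449.3 -303.4] 33.7 mean [ 449.1 -304.3]
top medium 293 [ 629.2 -165.9] 27.3 mean [ 628.8 -166.3]
top small 131 [633.7 164.1] 20.9 mean [634.1 164.1]
top stand 1892 [array([446.3, 348.3]), array([101.2, 102.7]), np.float64(23.4)]
top pin 94 [471.7  -1.9] 11.0 mean [471.4  -1.9]
top blk 769 [array([471.1,  -2. ]), array([64.1, 64. ]), np.float64(2.8)]
top jack 59 [670.1   1.3] 9.9 mean [669.9   1.2]
top vb 101 [array([502.5, 158.6]), array([31. , 33.9]), np.float64(44.5)]
top gb 108 [array([ 502.7, -171.3]), array([33.9, 16.7]), np.float64(25.0)]
scene large 176 [ 454.2 -299.1] 36.7 mean [ 454.7 -297.9]
scene medium 191 [ 634.1 -162.4] 30.4 mean [ 633.9 -161.9]
scene small 164 [637.5 167.3] 23.0 mean [638.4 166.6]
scene stand 1422 [array([451. , 351.7]), array([108.6, 101.8]), np.float64(23.7)]
scene pin 41 [480.1   4.4] 14.1 mean [480.1   4.3]
scene blk 315 [array([475.7,   1.8]), array([70.9, 69.5]), np.float64(3.5)]
scene jack 48 [672.1   3.3] 11.5 mean [672.9   3.8]
scene vb 82 [array([506.2, 161.9]), array([36.1, 39.6]), np.float64(49.6)]
scene gb 52 [array([ 507. , -166.2]), array([41.2, 18.9]), np.float64(28.0)]
[0.23768162 0.63174741 0.2455663 ] [[ 0.    -0.352 -0.936]
 [-0.    -0.936  0.352]
 [-1.    -0.    -0.   ]]
```

```bash
python3 - <<'E'
from h import *
go([.33,.54,.25],-90)
E
```

```text
jaw now -110.6 shift [-0.03   0.356 -0.791] turn [-0.458 -0.    -0.   ]
```

>>> send_rows --plan '[[[-0.01, 0.07, -0.16], [-0.09, 0, 0]], [[-0.01, 0.14, -0.32], [-0.18, 0, 0]], [[-0.02, 0.21, -0.48], [-0.28, 0, 0]], [[-0.03, 0.28, -0.64], [-0.37, 0, 0]], [[-0.03, 0.356, -0.79], [-0.458, 0, 0]]]' --jaw 1 --force 30

```text
time_s: 1.6
tcp_pos: [0.3306, 0.5394, 0.2504]
eef_rot: [-119.4, 90.0, 60.7]
contact_force: [-0.1, 0.8, -0.0]
gripper_width: 0.0878
```

>>> send_rows --plan '[[[0, 0.2, -0.13], [0, 0, 0]], [[0, 0.4, -0.26], [0, 0, 0]], [[0, 0.6, -0.4], [0, 0, 0]], [[0, 0.8, -0.53], [0, 0, 0]], [[0, 1, -0.66], [0, 0, 0]]]'

```text
time_s: 2.1
tcp_pos: [0.4306, 0.3884, 0.2505]
eef_rot: [-124.3, 89.9, 55.9]
contact_force: [0.3, -0.1, 0.8]
gripper_width: 0.0877
```

>>> send_rows --plan '[[[0, 0.2, -0.1], [0, 0, 0]], [[0, 0.4, -0.2], [0, 0, 0]], [[0, 0.6, -0.3], [0, 0, 0]], [[0, 0.8, -0.4], [0, 0, 0]], [[0, 1, -0.5], [0, 0, 0]]]'

```text
time_s: 2.6
tcp_pos: [0.5066, 0.2374, 0.2508]
eef_rot: [-130.3, 89.9, 49.9]
contact_force: [0.7, 0.1, 0.3]
gripper_width: 0.0878
```

>>> send_rows --plan '[[[0, 0.2, 0], [0, 0, 0]], [[0, 0.4, 0], [0, 0, 0]], [[0, 0.6, 0], [0, 0, 0]], [[0, 0.8, 0], [0, 0, 0]], [[0, 1, 0], [0, 0, 0]]]'

```text
time_s: 3.1
tcp_pos: [0.5069, 0.0862, 0.2508]
eef_rot: [-135.6, 89.9, 44.6]
contact_force: [0.1, -0.0, -0.0]
gripper_width: 0.0875
```

>>> send_rows --plan '[[[0, 0.2, 0], [0, 0, 0]], [[0, 0.4, 0], [0, 0, 0]], [[0, 0.6, 0], [0, 0, 0]], [[0, 0.8, 0], [0, 0, 0]], [[0, 1, 0], [0, 0, 0]]]'

```text
time_s: 3.6
tcp_pos: [0.5073, -0.065, 0.2509]
eef_rot: [-144.7, 89.9, 35.5]
contact_force: [1.0, -0.2, 0.2]
gripper_width: 0.0875
```

>>> send_rows --plan '[[[0, 0.2, 0], [0, 0, 0]], [[0, 0.4, 0], [0, 0, 0]], [[0, 0.6, 0], [0, 0, 0]], [[0, 0.8, 0], [0, 0, 0]], [[0, 1, 0], [0, 0, 0]]]'

```text
time_s: 4.1
tcp_pos: [0.5077, -0.2163, 0.2509]
eef_rot: [-150.5, 89.8, 29.7]
contact_force: [-0.1, -0.3, 0.2]
gripper_width: 0.0875
```

>>> send_rows --plan '[[[0.15, 0.12, 0.08], [0, 0, 0]], [[0.3, 0.24, 0.16], [0, 0, 0]], [[0.5, 0.36, 0.24], [0, 0, 0]], [[0.7, 0.48, 0.32], [0, 0, 0]], [[0.87, 0.57, 0.38], [0, 0, 0]]]'

```text
time_s: 4.6
tcp_pos: [0.4503, -0.3026, 0.119]
eef_rot: [-146.2, 89.8, 34.0]
contact_force: [1.1, -0.1, 0.7]
gripper_width: 0.0872
```

```bash
python3 - <<'E'
from h import *
go([.451,-.302,.025],-90)
o=[]
for n,(u,v) in(("top",(378,230)),("scene",(188,140))):
    p=r.capture(n);c=p["color"][v-60:v+60,u-65:u+65] ;o.append(cv2.resize(c,(390,360),interpolation=2))
cv2.imwrite("pics/a1.png",np.hstack(o)[...,::-1])
E
```

```text
jaw now -89.8 shift [ 0.626 -0.003 -0.003] turn [ 0.004 -0.003  0.002]
```

View pics/a1.png

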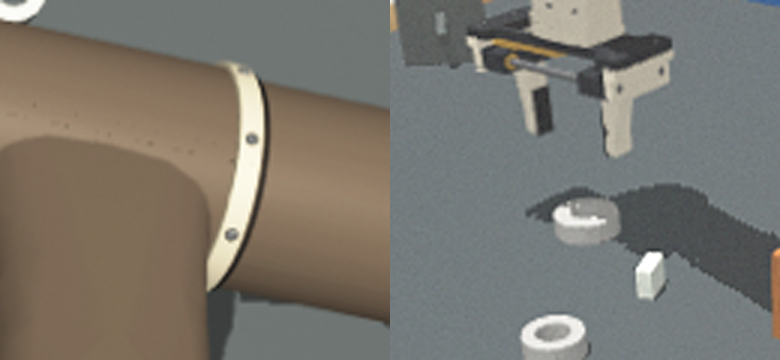

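Top view: the arm hides the ring. Scene view: the open jaws hang above the large ring, at (587,220) in the crop, with the gauge block clear at (650,275). I'll descend and grip.

>>> send_rows --plan '[[[0.15, 0, 0], [0, 0, 0]], [[0.3, 0, 0], [0, 0, 0]], [[0.44, 0, 0], [0, 0, 0]], [[0.55, 0, 0], [0, 0, 0]], [[0.62, 0, 0], [0, 0, 0]]]'

```text
time_s: 5.2
tcp_pos: [0.4484, -0.3015, 0.0236]
eef_rot: [-45.8, 89.7, 134.3]
contact_force: [0.3, -0.0, 0.5]
gripper_width: 0.0877
```

>>> send_rows --plan '[[[0, 0, 0], [0, 0, 0]], [[0, 0, 0], [0, 0, 0]], [[0, 0, 0], [0, 0, 0]], [[0, 0, 0], [0, 0, 0]], [[0, 0, 0], [0, 0, 0]]]' --jaw -1 --force 30

```text
time_s: 5.7
tcp_pos: [0.4493, -0.3018, 0.0247]
eef_rot: [-65.6, 89.8, 114.5]
contact_force: [0.3, 1.2, 5.0]
gripper_width: 0.0653
```

>>> send_rows --plan '[[[0, 0, 0], [0, 0, 0]], [[0, 0, 0], [0, 0, 0]], [[0, 0, 0], [0, 0, 0]], [[0, 0, 0], [0, 0, 0]], [[0, 0, 0], [0, 0, 0]]]'

```text
time_s: 6.2
tcp_pos: [0.4491, -0.3017, 0.0247]
eef_rot: [-59.5, 89.8, 120.6]
contact_force: [-1.9, 3.5, 3.9]
gripper_width: 0.0652
```

>>> send_rows --plan '[[[-0.05, 0, 0], [0, 0, 0]], [[-0.1, 0, 0], [0, 0, 0]], [[-0.2, 0, 0], [0, 0, 0]], [[-0.35, 0, 0], [0, 0, 0]], [[-0.5, 0, 0], [0, 0, 0]]]'

```text
time_s: 6.7
tcp_pos: [0.4489, -0.3019, 0.1006]
eef_rot: [-53.0, 89.8, 127.0]
contact_force: [0.4, -0.2, -3.8]
gripper_width: 0.0652
```

>>> send_rows --plan '[[[-0.2, -0.08, -0.04], [0, 0, 0]], [[-0.4, -0.2, -0.1], [0, 0, 0]], [[-0.6, -0.35, -0.17], [0, 0, 0]], [[-0.75, -0.52, -0.25], [0, 0, 0]], [[-0.8, -0.68, -0.3], [0, 0, 0]]]'

```text
time_s: 7.2
tcp_pos: [0.4956, -0.1995, 0.2242]
eef_rot: [-138.0, 89.8, 42.1]
contact_force: [-0.1, 0.1, -3.8]
gripper_width: 0.0654
```

>>> send_rows --plan '[[[0, -0.2, 0], [0, 0, 0]], [[0, -0.4, 0], [0, 0, 0]], [[0, -0.6, 0], [0, 0, 0]], [[0, -0.8, 0], [0, 0, 0]], [[0, -1, 0], [0, 0, 0]]]'

```text
time_s: 7.7
tcp_pos: [0.4949, -0.0484, 0.225]
eef_rot: [-137.5, 89.8, 42.6]
contact_force: [1.2, 0.3, -2.8]
gripper_width: 0.0654
```

>>> send_rows --plan '[[[0, -0.2, 0], [0, 0, 0]], [[0, -0.4, 0], [0, 0, 0]], [[0, -0.6, 0], [0, 0, 0]], [[0, -0.8, 0], [0, 0, 0]], [[0, -1, 0], [0, 0, 0]]]'

```text
time_s: 8.2
tcp_pos: [0.4942, 0.1027, 0.2258]
eef_rot: [-135.3, 89.8, 44.7]
contact_force: [0.7, 0.4, -3.7]
gripper_width: 0.0652
```

>>> send_rows --plan '[[[0, -0.2, 0.06], [0, 0, 0]], [[0, -0.4, 0.12], [0, 0, 0]], [[0, -0.6, 0.18], [0, 0, 0]], [[0, -0.8, 0.25], [0, 0, 0]], [[0, -1, 0.3], [0, 0, 0]]]'

```text
time_s: 8.7
tcp_pos: [0.448, 0.2535, 0.2266]
eef_rot: [-132.1, 89.7, 48.0]
contact_force: [0.8, 0.3, -3.9]
gripper_width: 0.0657
```

```bash
python3 - <<'E'
from h import *
go([.448,.3495,.11],-90)
E
```

```text
jaw now -89.9 shift [ 0.779 -0.638  0.002] turn [ 0.002 -0.004  0.004]
```

>>> send_rows --plan '[[[0.15, -0.13, 0], [0, 0, 0]], [[0.3, -0.26, 0], [0, 0, 0]], [[0.47, -0.39, 0], [0, 0, 0]], [[0.64, -0.52, 0], [0, 0, 0]], [[0.78, -0.638, 0], [0, -0.004, 0.004]]]'

```text
time_s: 9.2
tcp_pos: [0.4478, 0.35, 0.1089]
eef_rot: [15.7, 90.0, -164.2]
contact_force: [-0.1, -0.1, -3.3]
gripper_width: 0.0659
```

```bash
python3 - <<'E'
from h import *
s=r.get_state();print(s["tcp_pos"])
p=r.capture("scene");W=world(p);zz=s["tcp_pos"][2]-.0027
P=onplane(p,zz); uv=np.unravel_index(np.argmin(np.hypot(*(P-s["tcp_pos"][:2]).transpose(2,0,1))),(384,512))
print(uv); h=(uv[1],uv[0])
q=top(p,h,zz,.05,.004);
print(len(q),cv2.minEnclosingCircle(q*1000),q.mean(0))
K=p["color"][uv[0]-50:uv[0]+70,uv[1]-80:uv[1]+60].copy()
cv2.imwrite("pics/a2.png",cv2.resize(K,(700,600),interpolation=2)[...,::-1])
E
```

```text
[0.44776236 0.34998044 0.10891382]
(np.int64(192), np.int64(419))
451 ((455.95306396484375, 348.47100830078125), 48.182193756103516) [0.4524191  0.35028228]
```

View pics/a2.png

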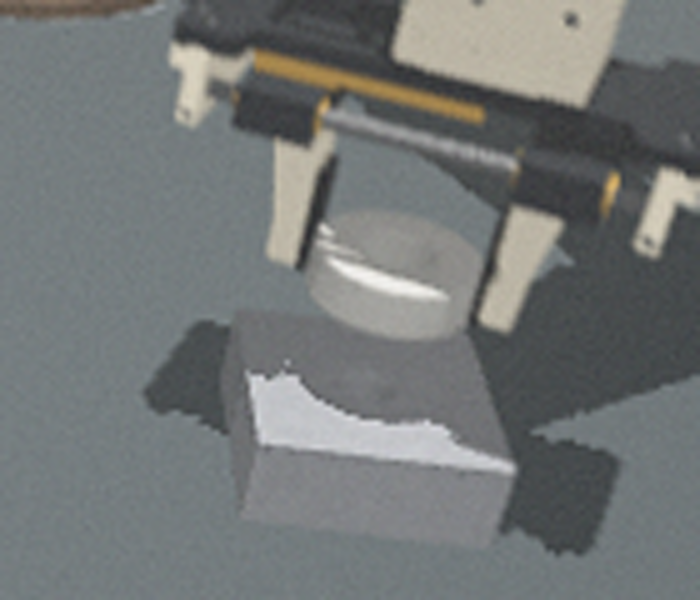

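The scene crop shows the ring held level between the fingers at (400,250), over the stand with the hole near (370,385). Lowering in two steps.

>>> send_rows --plan '[[[0.06, 0, 0.009], [0, 0, 0]], [[0.12, 0, 0.009], [0, 0, 0]], [[0.18, 0, 0.009], [0, 0, 0]], [[0.23, 0, 0.009], [0, 0, 0]], [[0.26, 0.003, 0.009], [0, 0, 0]]]'

```text
time_s: 9.75
tcp_pos: [0.4458, 0.3502, 0.0663]
eef_rot: [41.6, 89.8, -138.3]
contact_force: [-0.4, -0.4, -3.1]
gripper_width: 0.0655
```

>>> send_rows --plan '[[[0.005, 0, 0], [0, 0, 0]], [[0.01, 0, 0], [0, 0, 0]], [[0.015, 0, 0], [0, 0, 0]], [[0.02, 0, 0], [0, 0, 0]], [[0.023, 0, 0], [0, 0, 0]]]'

```text
time_s: 10.25
tcp_pos: [0.4461, 0.3502, 0.0646]
eef_rot: [47.4, 89.8, -132.5]
contact_force: [-6.1, -5.5, 14.9]
gripper_width: 0.0652
```

>>> send_rows --plan '[[[-0.004, 0, 0], [0, 0, 0]], [[-0.004, 0, 0], [0, 0, 0]], [[-0.004, 0, 0], [0, 0, 0]], [[-0.004, 0, 0], [0, 0, 0]], [[-0.004, 0, 0], [0, 0, 0]]]' --jaw 1

```text
time_s: 10.75
tcp_pos: [0.4461, 0.3503, 0.0651]
eef_rot: [47.8, 89.8, -132.1]
contact_force: [-0.1, -0.3, 0.2]
gripper_width: 0.0874
```

>>> send_rows --plan '[[[-0.1, 0, 0], [0, 0, 0]], [[-0.25, 0, 0], [0, 0, 0]], [[-0.45, 0, 0], [0, 0, 0]], [[-0.7, 0, 0], [0, 0, 0]], [[-0.95, 0, 0], [0, 0, 0]]]'

```text
time_s: 11.25
tcp_pos: [0.4462, 0.3503, 0.2087]
eef_rot: [50.2, 89.8, -129.7]
contact_force: [0.5, 0.9, -0.2]
gripper_width: 0.0879
```

>>> send_rows --plan '[[[0, 0.2, -0.2], [0, 0, 0]], [[0, 0.4, -0.4], [0, 0, 0]], [[0, 0.6, -0.6], [0, 0, 0]], [[0, 0.8, -0.8], [0, 0, 0]], [[0, 1, -1], [0, 0, 0]]]'

```text
time_s: 11.75
tcp_pos: [0.5975, 0.1993, 0.2087]
eef_rot: [50.3, 89.8, -129.6]
contact_force: [0.5, 0.9, -0.9]
gripper_width: 0.0875
```

```bash
python3 - <<'E'
from h import *
print(r.get_state()["tcp_pos"])
for n,a,b,m in(("top",(95,249),(317,166),0),("scene",(412,211),(177,193),0)):
    p=r.capture(n)
    for uv,h,rad in((a,.062,.045),(b,.022,.04)):
        q=top(p,uv,h,rad); print(n,len(q),np.round(np.r_[cv2.minEnclosingCircle(q*1000)[0],cv2.minEnclosingCircle(q*1000)[1],q.mean(0)*1000],1) if len(q)>5 else "")
    if n=="top": cv2.imwrite("pics/a3.png",cv2.resize(p["color"][190:310,35:195],(800,600),interpolation=2)[...,::-1])
    q=top(p,a,.04,.08); print("stand",[np.round(x,1) for x in cv2.minAreaRect(q*1000)] if len(q)>5 else "")
E
```

```text
[0.59747281 0.19931312 0.20870708]
top 563 [445.3 347.1  33.7 445.4 346.7]
top 295 [ 629.2 -165.9   27.3  628.8 -166.2]
stand [array([446.2, 348.3]), array([101.4, 102.7]), np.float64(23.4)]
scene 423 [451.3 351.6  35.9 451.7 351. ]
scene 188 [ 633.7 -162.7   29.9  633.7 -162.3]
stand [array([447.7, 350. ]), array([100.4, 102.6]), np.float64(23.1)]
```

View pics/a3.png

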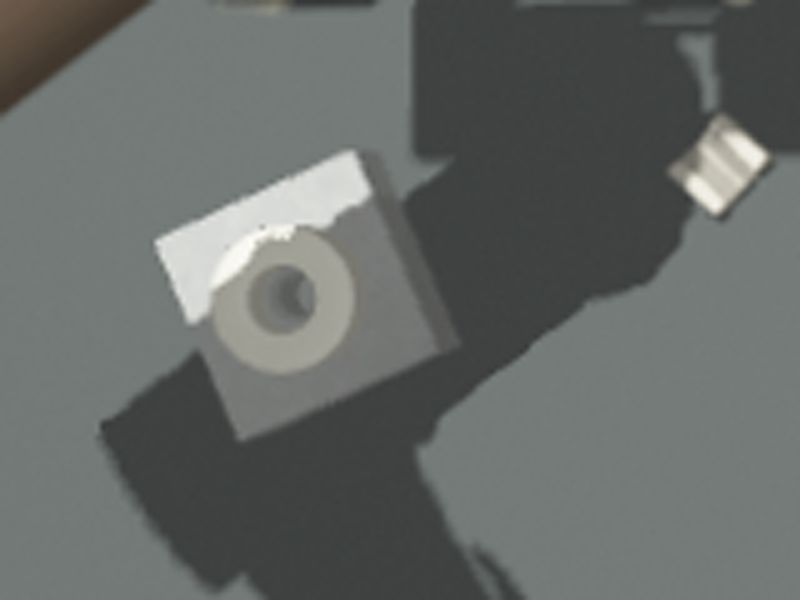

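Top crop: the large ring lies flat on the stand, centred at (285,298), with the stand's hole visible through it. It measures within about 1.5 mm of the stand's centre. Next is the medium ring.

>>> send_rows --plan '[[[0, 0.2, 0], [0, 0, 0]], [[0, 0.4, 0], [0, 0, 0]], [[0, 0.6, 0], [0, 0, 0]], [[0, 0.8, 0], [0, 0, 0]], [[0, 1, 0], [0, 0, 0]]]'

```text
time_s: 12.35
tcp_pos: [0.5983, 0.0463, 0.2084]
eef_rot: [53.2, 89.7, -126.9]
contact_force: [-0.1, 0.7, -0.1]
gripper_width: 0.0873
```

>>> send_rows --plan '[[[0, 0.2, -0.04], [0, 0, 0]], [[0, 0.4, -0.08], [0, 0, 0]], [[0, 0.6, -0.12], [0, 0, 0]], [[0, 0.8, -0.16], [0, 0, 0]], [[0, 1, -0.21], [0, 0, 0]]]'

```text
time_s: 12.85
tcp_pos: [0.6295, -0.1046, 0.2088]
eef_rot: [51.3, 89.7, -128.8]
contact_force: [0.9, 0.9, 0.0]
gripper_width: 0.0871
```

>>> send_rows --plan '[[[0.1, 0.1, 0], [0, 0, 0]], [[0.25, 0.2, 0], [0, 0, 0]], [[0.4, 0.3, 0], [0, 0, 0]], [[0.55, 0.37, 0], [0, 0, 0]], [[0.7, 0.41, 0], [0, 0, 0]]]'

```text
time_s: 13.35
tcp_pos: [0.6282, -0.1668, 0.1021]
eef_rot: [40.9, 89.7, -139.2]
contact_force: [-0.2, 0.1, -1.0]
gripper_width: 0.0877
```

```bash
python3 - <<'E'
from h import *
go([.629,-.164,.025],-90)
p=r.capture("scene");cv2.imwrite("pics/a4.png",cv2.resize(p["color"][130:250,100:240],(700,600),interpolation=2)[...,::-1])
E
```

```text
jaw now -90.1 shift [ 0.514 -0.021 -0.007] turn [-0.003  0.005 -0.005]
```

View pics/a4.png

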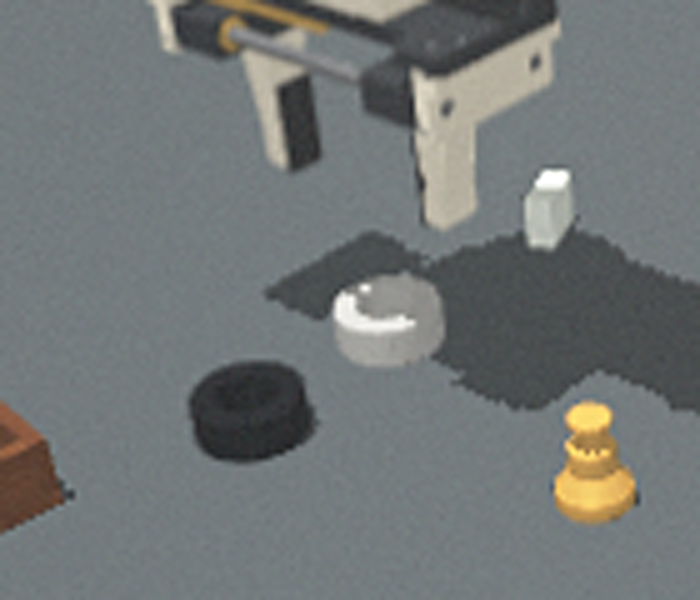

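The crop shows the open jaws above the medium steel ring at (388,315). The black decoy at (250,410), the jack at (590,460) and the gauge block at (548,210) are all clear.

>>> send_rows --plan '[[[0.12, -0.01, -0.005], [0, 0, 0]], [[0.24, -0.02, -0.007], [0, 0, 0]], [[0.36, -0.02, -0.007], [0, 0, 0]], [[0.45, -0.02, -0.007], [0, 0, 0]], [[0.51, -0.02, -0.007], [0, 0.005, -0.005]]]'

```text
time_s: 13.9
tcp_pos: [0.6257, -0.1636, 0.0202]
eef_rot: [-9.1, 89.6, 170.7]
contact_force: [-0.4, -0.7, 0.8]
gripper_width: 0.0876
```

>>> send_rows --plan '[[[0, 0, 0], [0, 0, 0]], [[0, 0, 0], [0, 0, 0]], [[0, 0, 0], [0, 0, 0]], [[0, 0, 0], [0, 0, 0]], [[0, 0, 0], [0, 0, 0]]]' --jaw -1 --force 30

```text
time_s: 14.4
tcp_pos: [0.6259, -0.1637, 0.0206]
eef_rot: [-9.1, 89.6, 170.8]
contact_force: [-0.4, -0.1, 2.3]
gripper_width: 0.0538
```

>>> send_rows --plan '[[[0, 0, 0], [0, 0, 0]], [[0, 0, 0], [0, 0, 0]], [[0, 0, 0], [0, 0, 0]], [[0, 0, 0], [0, 0, 0]], [[0, 0, 0], [0, 0, 0]]]'

```text
time_s: 14.9
tcp_pos: [0.6258, -0.1637, 0.0207]
eef_rot: [-9.0, 89.6, 170.9]
contact_force: [-0.4, 0.6, 1.3]
gripper_width: 0.0535
```

>>> send_rows --plan '[[[-0.05, 0, 0], [0, 0, 0]], [[-0.15, 0, 0], [0, 0, 0]], [[-0.35, 0, 0], [0, 0, 0]], [[-0.6, 0, 0], [0, 0, 0]], [[-0.9, 0, 0], [0, 0, 0]]]'

```text
time_s: 15.4
tcp_pos: [0.6258, -0.1638, 0.157]
eef_rot: [-8.2, 89.5, 171.7]
contact_force: [2.1, -0.1, -2.9]
gripper_width: 0.0534
```

>>> send_rows --plan '[[[-0.1, -0.2, 0.06], [0, 0, 0]], [[-0.2, -0.4, 0.12], [0, 0, 0]], [[-0.3, -0.6, 0.18], [0, 0, 0]], [[-0.35, -0.8, 0.26], [0, 0, 0]], [[-0.37, -1, 0.33], [0, 0, 0]]]'

```text
time_s: 15.9
tcp_pos: [0.577, -0.0126, 0.2156]
eef_rot: [-19.6, 89.6, 160.2]
contact_force: [-0.2, 0.6, -3.8]
gripper_width: 0.0535
```

>>> send_rows --plan '[[[0, -0.2, 0.06], [0, 0, 0]], [[0, -0.4, 0.12], [0, 0, 0]], [[0, -0.6, 0.18], [0, 0, 0]], [[0, -0.8, 0.26], [0, 0, 0]], [[0, -1, 0.33], [0, 0, 0]]]'

```text
time_s: 16.4
tcp_pos: [0.5272, 0.1386, 0.2176]
eef_rot: [-32.0, 89.7, 147.8]
contact_force: [0.9, -0.0, -2.6]
gripper_width: 0.0536
```

>>> send_rows --plan '[[[0, -0.2, 0.06], [0, 0, 0]], [[0, -0.4, 0.12], [0, 0, 0]], [[0, -0.6, 0.18], [0, 0, 0]], [[0, -0.8, 0.26], [0, 0, 0]], [[0, -1, 0.33], [0, 0, 0]]]'

```text
time_s: 16.9
tcp_pos: [0.4774, 0.2898, 0.2196]
eef_rot: [-45.4, 89.7, 134.5]
contact_force: [1.3, 0.9, -2.9]
gripper_width: 0.0531
```

```bash
python3 - <<'E'
from h import *
go([.443,.3505,.11],-90)
E
```

```text
jaw now -90.2 shift [ 0.733 -0.401  0.228] turn [-0.004  0.005  0.005]
```

>>> send_rows --plan '[[[0.1, -0.1, 0.06], [0, 0, 0]], [[0.25, -0.2, 0.12], [0, 0, 0]], [[0.4, -0.3, 0.18], [0, 0, 0]], [[0.55, -0.38, 0.22], [0, 0, 0]], [[0.7, -0.401, 0.228], [0, 0.005, 0.005]]]'

```text
time_s: 17.4
tcp_pos: [0.4427, 0.352, 0.1157]
eef_rot: [-122.5, 89.9, 57.4]
contact_force: [0.8, -0.0, -2.3]
gripper_width: 0.0534
```

```bash
python3 - <<'E'
from h import *
go([.443,.3505,.085],-90)
E
```

```text
jaw now -90.1 shift [ 0.204  0.01  -0.002] turn [-0.002 -0.002  0.002]
```

>>> send_rows --plan '[[[0.05, 0.005, 0], [0, 0, 0]], [[0.1, 0.01, 0], [0, 0, 0]], [[0.14, 0.01, 0], [0, 0, 0]], [[0.17, 0.01, 0], [0, 0, 0]], [[0.19, 0.01, 0], [0, 0, 0]]]'

```text
time_s: 17.9
tcp_pos: [0.443, 0.3505, 0.0874]
eef_rot: [-121.8, 89.8, 58.1]
contact_force: [0.8, -0.5, -2.4]
gripper_width: 0.0534
```

>>> send_rows --plan '[[[0.005, 0, 0], [0, 0, 0]], [[0.01, 0, 0], [0, 0, 0]], [[0.015, 0, 0], [0, 0, 0]], [[0.02, 0, 0], [0, 0, 0]], [[0.022, 0, 0], [0, 0, 0]]]'

```text
time_s: 18.4
tcp_pos: [0.4431, 0.3505, 0.0842]
eef_rot: [-122.7, 89.8, 57.2]
contact_force: [-0.1, 0.7, -2.3]
gripper_width: 0.053
```

Not down yet; about 1.6 mm to go.

>>> send_rows --plan '[[[0.003, 0, 0], [0, 0, 0]], [[0.006, 0, 0], [0, 0, 0]], [[0.009, 0, 0], [0, 0, 0]], [[0.012, 0, 0], [0, 0, 0]], [[0.013, 0, 0], [0, 0, 0]]]'

```text
time_s: 18.9
tcp_pos: [0.4432, 0.3506, 0.0826]
eef_rot: [-125.9, 89.8, 54.0]
contact_force: [-1.5, -0.7, 3.4]
gripper_width: 0.0532
```

>>> send_rows --plan '[[[0, 0, 0], [0, 0, 0]], [[0, 0, 0], [0, 0, 0]], [[0, 0, 0], [0, 0, 0]], [[0, 0, 0], [0, 0, 0]], [[0, 0, 0], [0, 0, 0]]]' --jaw 1

```text
time_s: 19.4
tcp_pos: [0.4432, 0.3506, 0.0826]
eef_rot: [-125.9, 89.8, 54.0]
contact_force: [-0.3, -0.6, 0.1]
gripper_width: 0.0857
```

>>> send_rows --plan '[[[-0.1, 0, 0], [0, 0, 0]], [[-0.25, 0, 0], [0, 0, 0]], [[-0.45, 0, 0], [0, 0, 0]], [[-0.65, 0, 0], [0, 0, 0]], [[-0.85, 0, 0], [0, 0, 0]]]'

```text
time_s: 19.9
tcp_pos: [0.4428, 0.3501, 0.2113]
eef_rot: [-126.0, 89.8, 53.9]
contact_force: [0.6, 0.0, 0.1]
gripper_width: 0.0877
```

>>> send_rows --plan '[[[0, 0.2, -0.2], [0, 0, 0]], [[0, 0.4, -0.4], [0, 0, 0]], [[0, 0.6, -0.6], [0, 0, 0]], [[0, 0.8, -0.8], [0, 0, 0]], [[0, 1, -1], [0, 0, 0]]]'

```text
time_s: 20.4
tcp_pos: [0.5935, 0.1985, 0.2113]
eef_rot: [-126.7, 89.8, 53.2]
contact_force: [0.1, -0.2, -0.5]
gripper_width: 0.0876
```

```bash
python3 - <<'E'
from h import *
go([.634,.166,.10],-90)
for n,a,b in(("top",(94,250),(177,166)),("scene",(413,201),(291,244))):
    p=r.capture(n)
    for nm,uv,h,rad in(("med",a,.084,.035),("large",a,.062,.045),("small",b,.022,.035)):
        q=top(p,uv,h,rad); print(n,nm,len(q),np.round(np.r_[cv2.minEnclosingCircle(q*1000)[0],cv2.minEnclosingCircle(q*1000)[1],q.mean(0)*1000],1) if len(q)>5 else "")
    if n=="top": cv2.imwrite("pics/a5.png",cv2.resize(p["color"][190:310,35:195],(800,600),interpolation=2)[...,::-1])
E
```

```text
jaw now -90.1 shift [ 0.742  0.219 -0.269] turn [-0.002 -0.003  0.004]
top med 302 [447.1 347.   27.3 446.8 343.9]
top large 225 [445.3 346.4  33.8 443.3 336.4]
top small 0 
scene med 271 [453.7 349.3  30.  453.3 351. ]
scene large 28 [442.  348.   30.4 440.5 336.2]
scene small 164 [638.4 165.7  23.1 638.5 166.7]
```

View pics/a5.png

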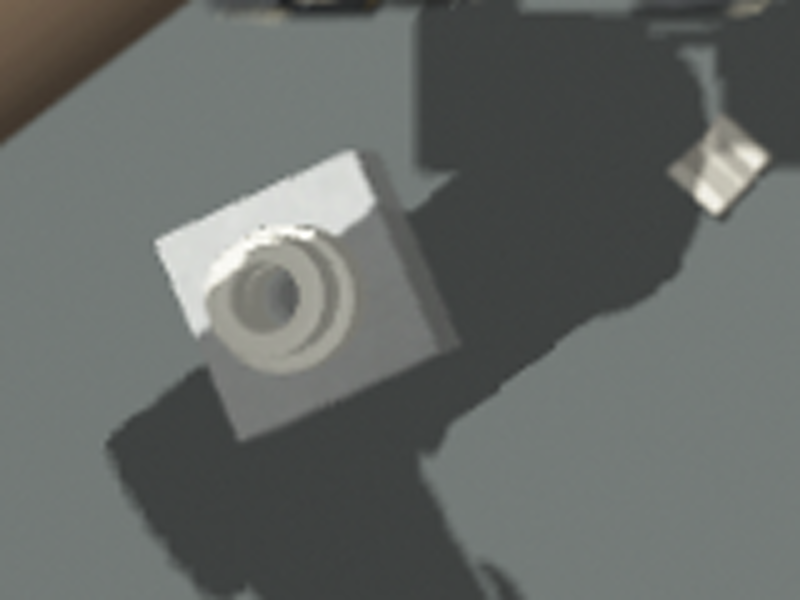

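Top crop: the medium ring sits flat on the large one. The apparent sideways offset is parallax, and the measured centres agree within 2 mm. Now the small ring.

>>> send_rows --plan '[[[0.1, 0.06, -0.07], [0, 0, 0]], [[0.25, 0.12, -0.14], [0, 0, 0]], [[0.4, 0.17, -0.2], [0, 0, 0]], [[0.57, 0.21, -0.26], [0, 0, 0]], [[0.7, 0.219, -0.269], [0, 0, 0]]]'

```text
time_s: 21.0
tcp_pos: [0.6352, 0.1626, 0.1028]
eef_rot: [-77.1, 90.0, 102.6]
contact_force: [-0.7, 0.5, 0.6]
gripper_width: 0.0879
```

```bash
python3 - <<'E'
from h import *
go([.634,.166,.0235],-90)
p=r.capture("scene");cv2.imwrite("pics/a6.png",cv2.resize(p["color"][180:300,220:360],(700,600),interpolation=2)[...,::-1])
E
```

```text
jaw now -90.4 shift [ 0.529 -0.022  0.008] turn [-0.008  0.     0.001]
```

View pics/a6.png

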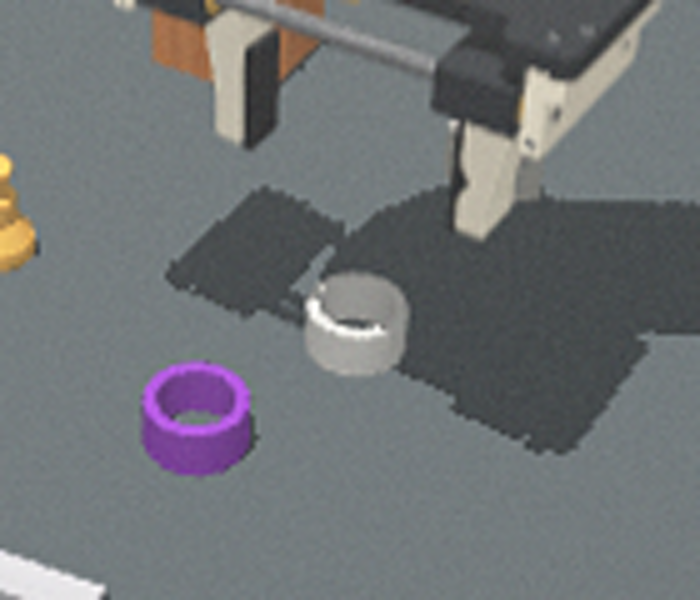

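The crop shows the open jaws above the steel small ring at (357,320), with the purple decoy at (197,418) clear.

>>> send_rows --plan '[[[0.12, -0.015, 0.005], [0, 0, 0]], [[0.24, -0.02, 0.008], [0, 0, 0]], [[0.35, -0.022, 0.008], [0, 0, 0]], [[0.44, -0.022, 0.008], [0, 0, 0]], [[0.5, -0.022, 0.008], [-0.008, 0, 0]]]'

```text
time_s: 21.55
tcp_pos: [0.6313, 0.1654, 0.0234]
eef_rot: [13.7, 89.7, -166.3]
contact_force: [-0.2, -0.3, 0.1]
gripper_width: 0.0876
```

>>> send_rows --plan '[[[0, 0, 0], [0, 0, 0]], [[0, 0, 0], [0, 0, 0]], [[0, 0, 0], [0, 0, 0]], [[0, 0, 0], [0, 0, 0]], [[0, 0, 0], [0, 0, 0]]]' --jaw -1 --force 20

```text
time_s: 22.05
tcp_pos: [0.6316, 0.1655, 0.024]
eef_rot: [9.8, 89.7, -170.2]
contact_force: [-0.2, 0.3, 0.5]
gripper_width: 0.0534
```

>>> send_rows --plan '[[[0, 0, 0], [0, 0, 0]], [[0, 0, 0], [0, 0, 0]], [[0, 0, 0], [0, 0, 0]], [[0, 0, 0], [0, 0, 0]], [[0, 0, 0], [0, 0, 0]]]'

```text
time_s: 22.55
tcp_pos: [0.6318, 0.1655, 0.0244]
eef_rot: [9.5, 89.8, -170.5]
contact_force: [-1.1, -0.2, 4.5]
gripper_width: 0.0416
```

>>> send_rows --plan '[[[-0.05, 0, 0], [0, 0, 0]], [[-0.15, 0, 0], [0, 0, 0]], [[-0.35, 0, 0], [0, 0, 0]], [[-0.6, 0, 0], [0, 0, 0]], [[-0.9, 0, 0], [0, 0, 0]]]'

```text
time_s: 23.05
tcp_pos: [0.6315, 0.1653, 0.1605]
eef_rot: [14.6, 89.6, -165.4]
contact_force: [1.2, 0.1, -0.5]
gripper_width: 0.0418
```

```bash
python3 - <<'E'
from h import *
go([.443,.3505,.2],-90)
E
```

```text
jaw now -90.0 shift [-0.258 -1.234  1.258] turn [-0.     0.008 -0.002]
```

>>> send_rows --plan '[[[-0.07, -0.18, 0.18], [0, 0, 0]], [[-0.14, -0.36, 0.36], [0, 0, 0]], [[-0.2, -0.54, 0.54], [0, 0, 0]], [[-0.23, -0.72, 0.72], [0, 0, 0]], [[-0.25, -0.9, 0.9], [0, 0, 0]]]'

```text
time_s: 23.55
tcp_pos: [0.4957, 0.3013, 0.2004]
eef_rot: [1.8, 89.7, -178.2]
contact_force: [0.7, 0.7, -0.8]
gripper_width: 0.0417
```

```bash
python3 - <<'E'
from h import *
go([.444,.3505,.14],-90)
E
```

```text
jaw now -90.0 shift [ 0.404 -0.328  0.343] turn [-0.     0.006 -0.   ]
```

>>> send_rows --plan '[[[0.07, -0.1, 0.1], [0, 0, 0]], [[0.15, -0.2, 0.2], [0, 0, 0]], [[0.25, -0.28, 0.29], [0, 0, 0]], [[0.34, -0.32, 0.335], [0, 0, 0]], [[0.4, -0.328, 0.343], [0, 0.006, 0]]]'

```text
time_s: 24.05
tcp_pos: [0.4432, 0.351, 0.1408]
eef_rot: [-46.5, 90.0, 133.6]
contact_force: [0.2, -0.5, -1.6]
gripper_width: 0.0416
```

```bash
python3 - <<'E'
from h import *
go([.444,.3505,.1105],-90)
E
```

```text
jaw now -89.9 shift [ 0.202  0.004 -0.006] turn [0.001 0.    0.   ]
```

>>> send_rows --plan '[[[0.05, 0, -0.003], [0, 0, 0]], [[0.1, 0.004, -0.006], [0, 0, 0]], [[0.14, 0.004, -0.006], [0, 0, 0]], [[0.175, 0.004, -0.006], [0, 0, 0]], [[0.195, 0.004, -0.006], [0, 0, 0]]]'

```text
time_s: 24.55
tcp_pos: [0.4443, 0.3501, 0.1111]
eef_rot: [23.0, 90.0, -157.0]
contact_force: [-0.3, -0.7, -0.8]
gripper_width: 0.0415
```

>>> send_rows --plan '[[[0.004, 0, 0], [0, 0, 0]], [[0.008, 0, 0], [0, 0, 0]], [[0.012, 0, 0], [0, 0, 0]], [[0.015, 0, 0], [0, 0, 0]], [[0.018, 0, 0], [0, 0, 0]]]'

```text
time_s: 25.05
tcp_pos: [0.4443, 0.3502, 0.1085]
eef_rot: [-18.3, 90.0, 161.7]
contact_force: [-0.1, -0.2, -0.7]
gripper_width: 0.0418
```

>>> send_rows --plan '[[[0.002, 0, 0], [0, 0, 0]], [[0.004, 0, 0], [0, 0, 0]], [[0.006, 0, 0], [0, 0, 0]], [[0.007, 0, 0], [0, 0, 0]], [[0.007, 0, 0], [0, 0, 0]]]'

```text
time_s: 25.55
tcp_pos: [0.4444, 0.3502, 0.1083]
eef_rot: [-133.2, 90.0, 46.9]
contact_force: [-3.4, -2.0, 7.9]
gripper_width: 0.0418
```

>>> send_rows --plan '[[[0, 0, 0], [0, 0, 0]], [[0, 0, 0], [0, 0, 0]], [[0, 0, 0], [0, 0, 0]], [[0, 0, 0], [0, 0, 0]], [[0, 0, 0], [0, 0, 0]]]' --jaw 1

```text
time_s: 26.05
tcp_pos: [0.4444, 0.3502, 0.1082]
eef_rot: [-140.6, 90.0, 39.4]
contact_force: [-0.8, 0.0, -0.3]
gripper_width: 0.0758
```

>>> send_rows --plan '[[[-0.08, 0, 0], [0, 0, 0]], [[-0.2, 0, 0], [0, 0, 0]], [[-0.4, 0, 0], [0, 0, 0]], [[-0.6, 0, 0], [0, 0, 0]], [[-0.8, 0, 0], [0, 0, 0]]]'

```text
time_s: 26.55
tcp_pos: [0.4444, 0.3501, 0.2304]
eef_rot: [-138.5, 89.9, 41.6]
contact_force: [0.2, 0.2, 0.7]
gripper_width: 0.0877
```

>>> send_rows --plan '[[[0, 0.2, -0.2], [0, 0, 0]], [[0, 0.4, -0.4], [0, 0, 0]], [[0, 0.6, -0.6], [0, 0, 0]], [[0, 0.8, -0.8], [0, 0, 0]], [[0, 1, -1], [0, 0, 0]]]'

```text
time_s: 27.05
tcp_pos: [0.5956, 0.1989, 0.2316]
eef_rot: [-147.6, 89.9, 32.5]
contact_force: [1.1, 0.5, -0.3]
gripper_width: 0.0876
```

```bash
python3 - <<'E'
from h import *
go([.4717,.0005,.23],-90)
for n,a,b in(("top",(93,251),(249,237)),("scene",(413,193),(268,138))):
    p=r.capture(n)
    for nm,uv,h,rad in(("small",a,.106,.03),("med",a,.084,.035),("pin",b,.152,.02)):
        q=top(p,uv,h,rad); print(n,nm,len(q),np.round(np.r_[cv2.minEnclosingCircle(q*1000)[0],cv2.minEnclosingCircle(q*1000)[1],q.mean(0)*1000],1) if len(q)>5 else "")
    if n=="scene": cv2.imwrite("pics/a7.png",cv2.resize(p["color"][160:250,370:475],(700,600),interpolation=2)[...,::-1])
E
```

```text
jaw now -89.9 shift [0.008 1.321 0.828] turn [ 0.001 -0.002  0.001]
top small 103 [446.7 345.6  20.8 445.7 338.7]
top med 175 [446.7 346.1  27.3 447.2 338.2]
top pin 95 [471.5  -1.9  11.  471.3  -2.1]
scene small 145 [455.1 349.9  25.5 455.1 350.3]
scene med 16 [438.4 338.2  17.7 442.7 332.9]
scene pin 41 [479.8   4.2  13.8 480.1   4.2]
```

View pics/a7.png

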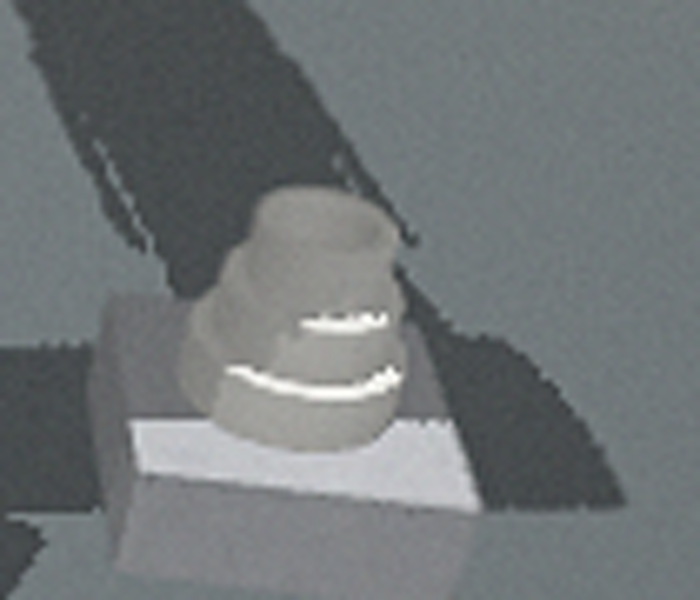

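The scene crop shows the three rings stacked flat and concentric, the small one on top at (325,215). Centres agree within about 2 mm. On to the pin.

>>> send_rows --plan '[[[0, 0.15, 0.1], [0, 0, 0]], [[0, 0.3, 0.2], [0, 0, 0]], [[0, 0.45, 0.3], [0, 0, 0]], [[0, 0.6, 0.4], [0, 0, 0]], [[0, 0.75, 0.5], [0, 0, 0]]]'

```text
time_s: 27.65
tcp_pos: [0.521, 0.0838, 0.2316]
eef_rot: [-177.1, 89.9, 2.8]
contact_force: [-0.5, -0.6, -0.4]
gripper_width: 0.0874
```

>>> send_rows --plan '[[[0, 0.12, 0.07], [0, 0, 0]], [[0, 0.25, 0.14], [0, 0, 0]], [[0, 0.38, 0.21], [0, 0, 0]], [[0, 0.49, 0.28], [0, 0, 0]], [[0, 0.56, 0.32], [0, 0, 0]]]'

```text
time_s: 28.15
tcp_pos: [0.4717, -0.0015, 0.2316]
eef_rot: [-176.1, 89.9, 3.7]
contact_force: [0.6, 0.3, 1.3]
gripper_width: 0.088
```

```bash
python3 - <<'E'
from h import *
go([.4717,.0005,.135],-90)
p=r.capture("scene");cv2.imwrite("pics/a8.png",cv2.resize(p["color"][90:210,200:340],(700,600),interpolation=2)[...,::-1])
E
```

```text
jaw now -90.2 shift [ 0.644 -0.014  0.001] turn [-0.005 -0.002  0.   ]
```

View pics/a8.png

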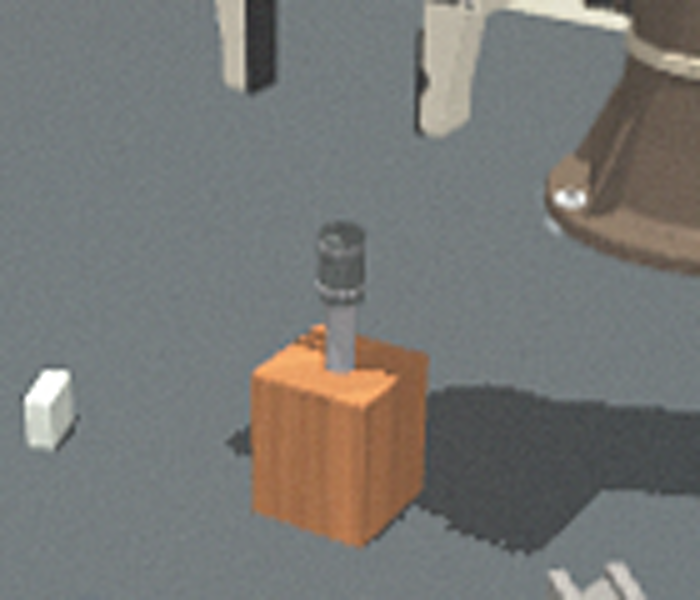

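The crop shows the pin grip at (340,260) standing upright in the block, below and between the open jaws. I'll descend and close gently first.

>>> send_rows --plan '[[[0.15, -0.014, 0], [0, 0, 0]], [[0.3, -0.014, 0], [0, 0, 0]], [[0.44, -0.014, 0], [0, 0, 0]], [[0.55, -0.014, 0], [0, 0, 0]], [[0.63, -0.014, 0], [-0.005, 0, 0]]]'

```text
time_s: 28.7
tcp_pos: [0.4711, -0.0003, 0.1358]
eef_rot: [113.6, 90.0, -66.4]
contact_force: [0.0, 0.3, -0.0]
gripper_width: 0.0875
```

>>> send_rows --plan '[[[0, 0, 0], [0, 0, 0]], [[0, 0, 0], [0, 0, 0]], [[0, 0, 0], [0, 0, 0]], [[0, 0, 0], [0, 0, 0]], [[0, 0, 0], [0, 0, 0]]]' --jaw -1 --force 10

```text
time_s: 29.2
tcp_pos: [0.4714, -0.0001, 0.1364]
eef_rot: [179.6, 89.9, -0.4]
contact_force: [0.2, 0.0, -0.6]
gripper_width: 0.0533
```

>>> send_rows --plan '[[[0, 0, 0], [0, 0, 0]], [[0, 0, 0], [0, 0, 0]], [[0, 0, 0], [0, 0, 0]], [[0, 0, 0], [0, 0, 0]], [[0, 0, 0], [0, 0, 0]]]'

```text
time_s: 29.7
tcp_pos: [0.4714, -0.0002, 0.1364]
eef_rot: [171.4, 89.9, -8.6]
contact_force: [-0.3, -1.2, -0.2]
gripper_width: 0.0216
```

>>> send_rows --plan '[[[0, 0, 0], [0, 0, 0]], [[0, 0, 0], [0, 0, 0]], [[0, 0, 0], [0, 0, 0]], [[0, 0, 0], [0, 0, 0]], [[0, 0, 0], [0, 0, 0]]]'

```text
time_s: 30.2
tcp_pos: [0.4714, -0.0003, 0.1364]
eef_rot: [168.7, 89.9, -11.3]
contact_force: [0.1, -1.9, 0.6]
gripper_width: 0.0213
```

>>> send_rows --plan '[[[0, 0, 0], [0, 0, 0]], [[0, 0, 0], [0, 0, 0]], [[0, 0, 0], [0, 0, 0]], [[-0.02, 0, 0], [0, 0, 0]], [[-0.05, 0, 0], [0, 0, 0]]]' --force 35

```text
time_s: 30.7
tcp_pos: [0.4709, -0.0003, 0.1437]
eef_rot: [89.2, 90.0, -90.8]
contact_force: [-0.3, -0.3, -2.3]
gripper_width: 0.0209
```

>>> send_rows --plan '[[[-0.05, 0, 0], [0, 0, 0]], [[-0.12, 0, 0], [0, 0, 0]], [[-0.2, 0, 0], [0, 0, 0]], [[-0.3, 0, 0], [0, 0, 0]], [[-0.4, 0, 0], [0, 0, 0]]]'

```text
time_s: 31.2
tcp_pos: [0.471, -0.0002, 0.2052]
eef_rot: [172.3, 90.0, -7.7]
contact_force: [-0.3, -0.8, -2.6]
gripper_width: 0.0214
```

>>> send_rows --plan '[[[-0.1, 0, 0], [0, 0, 0]], [[-0.22, 0, 0], [0, 0, 0]], [[-0.34, 0, 0], [0, 0, 0]], [[-0.46, 0, 0], [0, 0, 0]], [[-0.55, 0, 0], [0, 0, 0]]]'

```text
time_s: 31.7
tcp_pos: [0.4711, -0.0002, 0.2901]
eef_rot: [-167.5, 89.8, 12.5]
contact_force: [0.1, 0.3, -2.1]
gripper_width: 0.0211
```

>>> send_rows --plan '[[[0, -0.1, 0.02], [0, 0, 0]], [[0, -0.28, 0.04], [0, 0, 0]], [[0, -0.46, 0.06], [0, 0, 0]], [[0, -0.64, 0.08], [0, 0, 0]], [[0, -0.82, 0.1], [0, 0, 0]]]'

```text
time_s: 32.2
tcp_pos: [0.4558, 0.1237, 0.2913]
eef_rot: [-158.5, 89.8, 21.5]
contact_force: [-0.5, 0.1, -3.2]
gripper_width: 0.0214
```

>>> send_rows --plan '[[[0, -0.18, 0.01], [0, 0, 0]], [[0, -0.36, 0.02], [0, 0, 0]], [[0, -0.54, 0.03], [0, 0, 0]], [[0, -0.7, 0.04], [0, 0, 0]], [[0, -0.82, 0.05], [0, 0, 0]]]'

```text
time_s: 32.7
tcp_pos: [0.4481, 0.2481, 0.2924]
eef_rot: [-153.0, 89.7, 27.0]
contact_force: [-0.4, 0.7, -2.0]
gripper_width: 0.0215
```

```bash
python3 - <<'E'
from h import *
go([.446,.350,.265],-90)
E
```

```text
jaw now -90.0 shift [ 0.184 -0.679  0.014] turn [ 0.001 -0.006  0.003]
```

>>> send_rows --plan '[[[0.03, -0.17, 0.005], [0, 0, 0]], [[0.06, -0.34, 0.01], [0, 0, 0]], [[0.09, -0.5, 0.014], [0, 0, 0]], [[0.11, -0.62, 0.014], [0, -0.006, 0.003]], [[0.12, -0.679, 0.014], [0, -0.006, 0.003]]]'

```text
time_s: 33.2
tcp_pos: [0.4459, 0.3514, 0.2741]
eef_rot: [42.8, 89.9, -137.1]
contact_force: [-0.2, 0.8, -2.9]
gripper_width: 0.0211
```

```bash
python3 - <<'E'
from h import *
go([.446,.350,.255],-90)
p=r.capture("scene");cv2.imwrite("pics/a9.png",cv2.resize(p["color"][100:240,340:500],(686,600),interpolation=2)[...,::-1])
s=r.get_state()["tcp_pos"];W=world(p);P=W[100:240,340:500].reshape(-1,3)
for z0 in(.15,.165,.18,.195,.21):
    q=P[(abs(P[:,2]-s[2]+.275-z0)<.006)&(np.hypot(*(P[:,:2]-s[:2]).T)<.03)]; print(z0,len(q),q.mean(0).round(4) if len(q) else "")
E
```

```text
jaw now -89.9 shift [ 0.127  0.01  -0.   ] turn [ 0.002  0.001 -0.001]
0.15 31 [0.4509 0.3504 0.15  ]
0.165 42 [0.4511 0.3513 0.1637]
0.18 45 [0.4509 0.3512 0.1785]
0.195 46 [0.4508 0.3519 0.1938]
0.21 47 [0.4507 0.3518 0.2087]
```

View pics/a9.png

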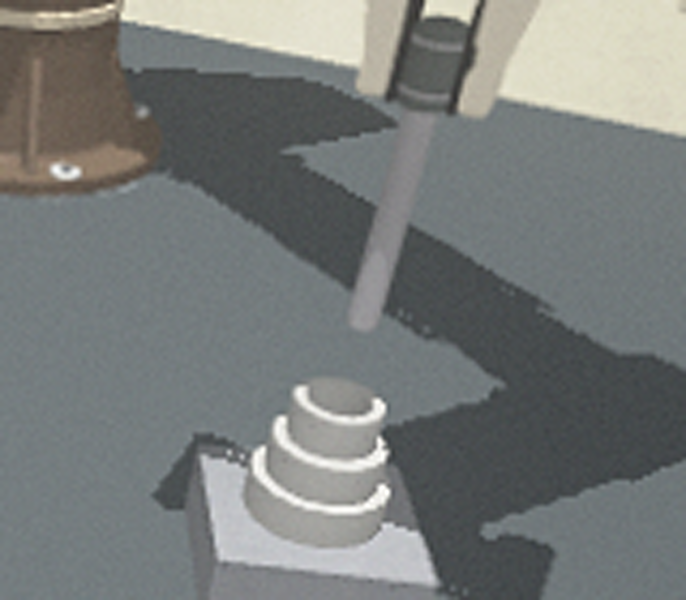

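The crop shows the pin vertical with its foot at (365,325), above the stack's top opening at (337,400). Its line runs into the hole, so I'm lowering in stages.

>>> send_rows --plan '[[[0.05, 0.007, 0], [0, 0, 0]], [[0.12, 0.01, 0], [0, 0, 0]], [[0.19, 0.01, 0], [0, 0, 0]], [[0.26, 0.01, 0], [0, 0, 0]], [[0.32, 0.01, 0], [0, 0, 0]]]'

```text
time_s: 33.75
tcp_pos: [0.4459, 0.3496, 0.2246]
eef_rot: [46.3, 89.9, -133.6]
contact_force: [0.2, -0.6, -2.5]
gripper_width: 0.0215
```

>>> send_rows --plan '[[[0.04, 0, 0], [0, 0, 0]], [[0.09, 0, 0], [0, 0, 0]], [[0.14, 0, 0], [0, 0, 0]], [[0.18, 0, 0], [0, 0, 0]], [[0.2, 0, 0], [0, 0, 0]]]'

```text
time_s: 34.25
tcp_pos: [0.4457, 0.3494, 0.1939]
eef_rot: [47.8, 89.8, -132.2]
contact_force: [-0.0, -0.0, -2.6]
gripper_width: 0.0214
```

>>> send_rows --plan '[[[0.03, -0.003, -0.003], [0, 0, 0]], [[0.06, -0.003, -0.003], [0, 0, 0]], [[0.09, -0.003, -0.003], [0, 0, 0]], [[0.12, -0.003, -0.003], [0, 0, 0]], [[0.14, -0.003, -0.003], [0, 0, 0]]]'

```text
time_s: 34.75
tcp_pos: [0.446, 0.3498, 0.1724]
eef_rot: [46.5, 89.8, -133.5]
contact_force: [0.7, 0.4, -2.6]
gripper_width: 0.0211
```

>>> send_rows --plan '[[[0.01, 0, 0], [0, 0, 0]], [[0.02, 0, 0], [0, 0, 0]], [[0.03, 0, 0], [0, 0, 0]], [[0.04, 0, 0], [0, 0, 0]], [[0.05, 0, 0], [0, 0, 0]]]'

```text
time_s: 35.25
tcp_pos: [0.446, 0.3498, 0.1649]
eef_rot: [46.7, 89.8, -133.3]
contact_force: [0.3, -1.1, -1.9]
gripper_width: 0.0211
```

Foot is at about 36 mm with no side load, so it is in the hole. Continuing.

>>> send_rows --plan '[[[0.02, 0, 0], [0, 0, 0]], [[0.04, 0, 0], [0, 0, 0]], [[0.06, 0, 0], [0, 0, 0]], [[0.08, 0, 0], [0, 0, 0]], [[0.09, 0, 0], [0, 0, 0]]]'

```text
time_s: 35.75
tcp_pos: [0.4459, 0.3496, 0.151]
eef_rot: [47.3, 89.8, -132.6]
contact_force: [0.8, -0.2, -2.2]
gripper_width: 0.0208
```

>>> send_rows --plan '[[[0.01, 0, 0], [0, 0, 0]], [[0.02, 0, 0], [0, 0, 0]], [[0.03, 0, 0], [0, 0, 0]], [[0.04, 0, 0], [0, 0, 0]], [[0.05, 0, 0], [0, 0, 0]]]'

```text
time_s: 36.25
tcp_pos: [0.4459, 0.3496, 0.1434]
eef_rot: [46.9, 89.8, -133.0]
contact_force: [-0.4, -1.0, -2.4]
gripper_width: 0.0212
```

>>> send_rows --plan '[[[0.006, 0, 0], [0, 0, 0]], [[0.012, 0, 0], [0, 0, 0]], [[0.018, 0, 0], [0, 0, 0]], [[0.024, 0, 0], [0, 0, 0]], [[0.028, 0, 0], [0, 0, 0]]]'

```text
time_s: 36.75
tcp_pos: [0.4459, 0.3496, 0.1392]
eef_rot: [47.0, 89.8, -133.0]
contact_force: [-0.7, 0.6, -2.9]
gripper_width: 0.0212
```

>>> send_rows --plan '[[[0.002, 0, 0], [0, 0, 0]], [[0.004, 0, 0], [0, 0, 0]], [[0.006, 0, 0], [0, 0, 0]], [[0.008, 0, 0], [0, 0, 0]], [[0.008, 0, 0], [0, 0, 0]]]'

```text
time_s: 37.25
tcp_pos: [0.4461, 0.3498, 0.1384]
eef_rot: [50.7, 89.8, -129.2]
contact_force: [-1.0, -0.3, 2.4]
gripper_width: 0.0214
```

The foot landed at the predicted height of 0.1384. Releasing and retreating.

>>> send_rows --plan '[[[0, 0, 0], [0, 0, 0]], [[0, 0, 0], [0, 0, 0]], [[0, 0, 0], [0, 0, 0]], [[0, 0, 0], [0, 0, 0]], [[0, 0, 0], [0, 0, 0]]]' --jaw 1

```text
time_s: 37.75
tcp_pos: [0.4461, 0.3498, 0.1384]
eef_rot: [50.8, 89.8, -129.2]
contact_force: [-0.9, -0.6, 0.2]
gripper_width: 0.0557
```

>>> send_rows --plan '[[[0, 0, 0], [0, 0, 0]], [[0, 0, 0], [0, 0, 0]], [[0, 0, 0], [0, 0, 0]], [[0, 0, 0], [0, 0, 0]], [[0, 0, 0], [0, 0, 0]]]'

```text
time_s: 38.25
tcp_pos: [0.4461, 0.3498, 0.1384]
eef_rot: [51.2, 89.8, -128.8]
contact_force: [-0.2, 0.1, -0.5]
gripper_width: 0.0871
```

>>> send_rows --plan '[[[-0.08, 0, 0], [0, 0, 0]], [[-0.2, 0, 0], [0, 0, 0]], [[-0.4, 0, 0], [0, 0, 0]], [[-0.6, 0, 0], [0, 0, 0]], [[-0.8, 0, 0], [0, 0, 0]]]'

```text
time_s: 38.75
tcp_pos: [0.4463, 0.3499, 0.2606]
eef_rot: [54.6, 89.9, -125.4]
contact_force: [0.3, -0.6, -0.5]
gripper_width: 0.0874
```

>>> send_rows --plan '[[[0, 0.2, -0.2], [0, 0, 0]], [[0, 0.4, -0.4], [0, 0, 0]], [[0, 0.6, -0.6], [0, 0, 0]], [[0, 0.8, -0.8], [0, 0, 0]], [[0, 1, -1], [0, 0, 0]]]'

```text
time_s: 39.25
tcp_pos: [0.5976, 0.1987, 0.262]
eef_rot: [84.2, 89.9, -95.7]
contact_force: [0.6, 0.8, -0.1]
gripper_width: 0.0875
```

```bash
python3 - <<'E'
from h import *
p=r.capture("scene");W=world(p);a=cv2.resize(p["color"][130:250,360:480],(400,400),interpolation=2)
P=W[100:250,340:500].reshape(-1,3);q=P[np.hypot(*(P[:,:2]-[.449,.35]).T)<.025]
print("pin top z",np.sort(q[:,2])[-8:].round(4))
for z in(.112,.13,.145): 
    g=q[abs(q[:,2]-z)<.005];print(z,len(g),g.mean(0).round(4))
p=r.capture("top");b=cv2.resize(p["color"][200:300,45:145],(400,400),interpolation=2)
for nm,uv,h,rad in(("pin",(93,250),.154,.02),("jack",(246,150),.045,.03),("vb",(178,223),.028,.035),("gb",(321,220),.03,.03)):
    q=top(p,uv,h,rad);print(nm,len(q),np.round(cv2.minEnclosingCircle(q*1000)[0],1), [np.round(x,1) for x in cv2.minAreaRect(q*1000)])
cv2.imwrite("pics/b1.png",np.hstack([a,b])[...,::-1])
E
```

```text
pin top z [0.1533 0.1533 0.1533 0.1534 0.1536 0.1536 0.154  0.1541]
0.112 25 [0.4502 0.3484 0.1107]
0.13 54 [0.4535 0.3487 0.1301]
0.145 59 [0.4531 0.3487 0.145 ]
pin 0 [0. 0.] [array([0., 0.]), array([0., 0.]), np.float64(0.0)]
jack 60 [670.1   1.3] [array([6.699e+02, 5.000e-01]), array([18. , 18.1]), np.float64(44.4)]
vb 93 [503.3 158.7] [array([503. , 159.1]), array([29.4, 33.9]), np.float64(44.5)]
gb 110 [ 502.9 -170.6] [array([ 502.7, -170.7]), array([34.7, 16.8]), np.float64(21.7)]
```

View pics/b1.png

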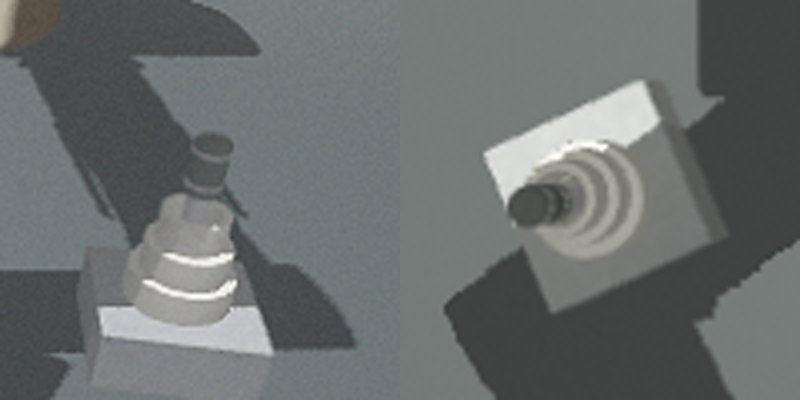

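The left crop shows the pin upright through the stack, with its grip at (212,160). Its top is at z ≈ 0.1535, as expected for a foot at 10 mm. The right crop shows the rings concentric, and the bystanders have not moved. Handing in.

```bash
python3 - <<'E'
from plant import r
print(r.close_job())
E
```

```text
the job is handed in; nothing more can be done
None
```

The three rings are stacked on the stand, large then medium then small. The pin stands through all of them on the floor of the stand's hole. Everything is released, and the job was handed in at about 39 s; it returned no verdict.

**Stack:** In the top camera, the three ring centres agree with the stand in x to about 1 mm. In y the reading drifts by 1 to 3 mm as the stack gets higher. I put that down to camera calibration, because the arm set all three rings down at the same y to within 0.5 mm.

**Pin:** The foot touched down at the predicted height with only a few newtons of contact. The top of the pin measured about 153.5 mm, against 154 mm expected, and it stands upright.

**Bystanders:** The V-block, gauge block and jack are within about 1 mm of where they started, and the black and purple look-alikes were not touched.

**Checks that failed or disagreed:**
- The last top-camera measurement of the pin found no points, because I looked in the wrong place. The pin was confirmed only by the scene camera and the pictures.
- The two cameras differ by about 4 to 5 mm in x. I placed the rings and pin relative to what the top camera saw.

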